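# Push the tin into the third gap of the rack

## Task

Count along the tops of the wooden tin rack's dividers with a fingertip, starting at the red end: touch the red end panel, then the next divider, then the one after that, beyond which the third gap opens. Then push the food tin across the worktop into that third gap until it rests against the back board. Only push the tin, never lift or tip it, and leave the tape roll, padlock, mug and battery where they are.

Things in the scene. Friction and masses are not known exactly. Their poses are not given: they have to be found in the camera images.
- rack: low fixed wooden tin rack, 386 mm long, four gaps side by side, each 84 mm wide, open to front and top; the worktop is their floor. x: from open front to back; y: along it to the robot's left. Origin at worktop level, mid-length. Back board 60 mm tall, front face at x = +31 mm; divider fronts at x = -40 mm. Panels every 94 mm: end, divider_a, _b, _c, end. Gap centres at y = +141, +47, -47, -141 mm
- red_end: red-painted end panel of the rack, fixed, same shape as a divider (10 mm thick, 70 mm deep, 45 mm tall, rounded top); it stands at one end of the rack, at rack y = +188 mm or -188 mm (either end, it changes from start to start). Origin at worktop level, at rack x = 0; axes as the rack's
- grey_end: grey-painted end panel of the rack, fixed, same shape as a divider (10 mm thick, 70 mm deep, 45 mm tall, rounded top); it stands at one end of the rack, at rack y = +188 mm or -188 mm (either end, it changes from start to start). Origin at worktop level, at rack x = 0; axes as the rack's
- divider_a: one of the rack's three fixed inner dividers, plain light wood: 10 mm thick, 70 mm from front to back, 45 mm tall, rounded on top and at its front. Same axes as the rack; origin at worktop level, at rack x = 0, rack y = +94 mm (left); its top runs from 35 mm in front of the origin to 31 mm behind it
- divider_b: one of the rack's three fixed inner dividers, plain light wood: 10 mm thick, 70 mm from front to back, 45 mm tall, rounded on top and at its front. Same axes as the rack; origin at worktop level, at rack x = 0, rack y = 0 (middle); its top runs from 35 mm in front of the origin to 31 mm behind it
- divider_c: one of the rack's three fixed inner dividers, plain light wood: 10 mm thick, 70 mm from front to back, 45 mm tall, rounded on top and at its front. Same axes as the rack; origin at worktop level, at rack x = 0, rack y = -94 mm (right); its top runs from 35 mm in front of the origin to 31 mm behind it
- tin: round closed food tin with a printed paper label, 76 mm diameter, 58 mm tall, about 0.25 kg, standing loose and upright on the open worktop between robot and rack. Origin at the centre of its underside, z up. Against the back board its origin is at about rack x = -7 mm and it stands out about 5 mm past the divider fronts
- tape_black: roll of black tape with a tan core, 58 mm diameter, 19 mm tall, loose, lying in one of the two outer gaps; bystander. Origin at the centre of its underside
- padlock: small brass padlock, 65 x 44 x 14 mm, loose, lying in the other outer gap; bystander. Origin at the centre of its underside
- mug: white mug with a blue-grey pattern, 82 x 117 mm with its handle, 91 mm tall, standing loose to the left of the tin; bystander. Origin at the centre of its underside
- battery: battery cell, blue with a tan end, 14 x 50 x 14 mm, lying loose to the right of the tin; bystander. Origin at the centre of its underside

How it is judged:
By the outcome, as a careful person would: the job done as asked, in the order asked, and still so for the second after the job is handed in, with the robot touching nothing.
It also fails if it takes over 64 s, if anything falls off the work surface, if the arm or the gripper's body presses on something with over 40 N, if the wrist force passes 120 N, or if a joint passes its speed limit or range.

## Robot

A 6-joint arm with a two-finger parallel gripper is mounted at the origin on a cart in front of the work surface, level with it; the furniture and walls round the work are solid. World frame = base frame: x ahead of the robot, y to its left, z up, the work surface at z = 0. Lengths are in mm, angles in rad, forces in N, time in s.
With the tool pointing down it reaches from about 350 to 975 mm from the base axis. Payload 7.1 kg.
Tool frame: the origin (TCP) lies between the finger pads; the fingertips stand 17 mm ahead of it and the grasp point (between the pads) lies 2 mm behind it; z points along the fingers, y is the line along which they close (so a half turn about z gives the same grasp; the last joint's range is limited). The gripper opens to 88 mm and grips with 3 to 60 N. Pads are 20 mm wide; open, the fingers measure 115 mm over their backs; the gripper's body (75 mm by 178 mm) begins 61 mm behind the grasp point.
Start: joints at [-1.292, 0.423, 1.63, -0, 1.089, -0.019], TCP at [183.404, -597.468, 239.675] pointing down, gripper open.
Joint ranges: [-3, 3], [-0.9, 2.11], [0.09, 2.58], [-1.31, 4.45], [0.11, 2.69], [-2.54, 2.54]. Speed limits (rad/s): [2.39, 2.39, 3.01, 3.14, 3.14, 3.14].

## Interface

Orientations are given as a rotation vector (axis times angle).
In Python, from workcell import ctrl gives the robot as it stands.
- The arm moves only by the shell command python3 jog.py 'ROWS' [OPENING]. ROWS is a JSON object whose key "plan" holds a list of rows, 1 to 5 of them, each of 6 numbers: dx, dy, dz in units of 25 mm, then a rotation vector rx, ry, rz in units of 0.25 rad; each row shifts and turns the commanded pose from where the row before left it, along the tool's axes as they then stand; what a row does not reach is not made up. A row lasts 1/12 s, in which the tool goes at most 41.7 mm and 0.125 rad, less where a joint would pass 70% of its speed; a pose out of reach is approached as far as the arm can. OPENING is the finger opening in mm, set as the command begins (- or left out keeps the last). The fingers move at their own pace and stop on an object; the grip force is fixed at half the most. Time passes only in rows, so rows that do not move let the fingers close. It prints the time, the measured TCP pose, the force, the opening and the grip force at its end. Input that does not fit is refused with a message, and nothing moves.
- ctrl.get_obs(): the state, without advancing time (a new reading comes with each control period).
- ctrl.get_image(name): name is "scene" or "top"; returns a dict with "img" (384x512x3 uint8, red, green, blue), "fx", "fy", "cx", "cy" (pixels), "k1" (the pictures are not rectified: a ray, as slopes to the right and down, at radius r is drawn at 1 + k1 r^2 times it, then the intrinsics apply), "R" (3x3) and "t" (3): a world point X has camera coordinates R X + t. Camera axes: x right, y down, z forward; pixel columns grow to the right and rows downward; lengths in mm; the calibration is good to about 2 mm. A picture is of the moment at which its call begins. There is no depth.
- ctrl.close_job(): hands the job in; it is judged then, once.
The state is a dict: "t": time; "qpos": joint angles; "qvel": joint speeds; "joint_torque": joint torques, N m; "ee_pos": TCP position; "orientation": TCP orientation; "ft_force": force on the tool from outside, world axes, zero at the start; "moment": the same for the moment, N m; "width": finger opening in mm; "grasp_force": force on a finger pad.
Only numpy, scipy, OpenCV 4.12 (cv2) and the standard library are available. Lean on these libraries where they do the work, as an engineer would, in place of code of your own. Each camera call takes 0.05 s, during which the arm holds its last target. There are 200 camera calls.

## Working session

There is one attempt and no reset: what is moved stays moved. The work goes in short steps, Python scripts to look and compute and a shell command to move; the robot and the scene stay as the last step left them, time stands still between calls to the robot, and variables do not carry over. Pictures are saved under pics/ and viewed, at most 10 in all, crops included, and the job is handed in when it is done.

```bash
ls; mkdir -p pics; cat > h.py <<'E'
import numpy as np, cv2
from workcell import ctrl
def snap(n,name):
    d=ctrl.get_image(n); cv2.imwrite(f'pics/{name}.png',d['img'][:,:,::-1]); np.save(f'pics/{name}.npy',d,allow_pickle=True); return d
def px2w(d,u,v,z):
    K=np.array([[d['fx'],0,d['cx']],[0,d['fy'],d['cy']],[0,0,1.]])
    R=np.array(d['R']);t=np.array(d['t'])
    p=cv2.undistortPoints(np.array([[[u,v]]],float),K,np.array([d['k1'],0,0,0.]))[0,0]
    r=R.T@np.array([p[0],p[1],1]);c=-R.T@t
    return c+r*(z-c[2])/r[2]
def w2px(d,X):
    K=np.array([[d['fx'],0,d['cx']],[0,d['fy'],d['cy']],[0,0,1.]])
    return cv2.projectPoints(np.array([X],float),cv2.Rodrigues(np.array(d['R']))[0],np.array(d['t'],float),K,np.array([d['k1'],0,0,0.]))[0][0,0]
def load(name): return np.load(f'pics/{name}.npy',allow_pickle=True).item()
E
python3 - <<'E'
from h import *
for n in('scene','top'):
    d=snap(n,n); print(n,-np.array(d['R']).T@d['t'],d['fx'],d['k1'])
a=cv2.imread('pics/top.png');cv2.imwrite('pics/top2.png',cv2.resize(a,(800,600),interpolation=3))
print(ctrl.get_obs())
E
```

```text
jog.py
pics
workcell.py
scene [234.90190103 562.71840471 659.86940948] 366.0276674453683 -0.11114878404561923
top [ 416.89071577   -4.88538473 1024.0527352 ] 361.3477931537819 -0.083641162689271
{'t': 0.1, 'qpos': array([-1.29200582e+00,  4.23755127e-01,  1.63062331e+00,  2.91275962e-05,
        1.08860929e+00, -1.90044047e-02]), 'qvel': array([ 0.00079289, -0.00100504, -0.00264124, -0.00132406,  0.00201859,
        0.00010308]), 'joint_torque': array([ 3.20988065e-04, -5.45614672e+01, -2.74323857e+01,  6.45438046e-02,
        1.87450543e-02, -1.83573400e-05]), 'ee_pos': array([ 183.27719276, -597.01041907,  238.98139696]), 'orientation': array([-3.10546350e+00, -4.65821893e-01,  2.43557047e-04]), 'ft_force': array([ 0.92551282, -0.56731208,  1.01793096]), 'moment': array([-0.04468769,  0.00293316, -0.01508087]), 'grasp_force': 0.0, 'width': 87.74526732802624}
```

View pics/top2.png

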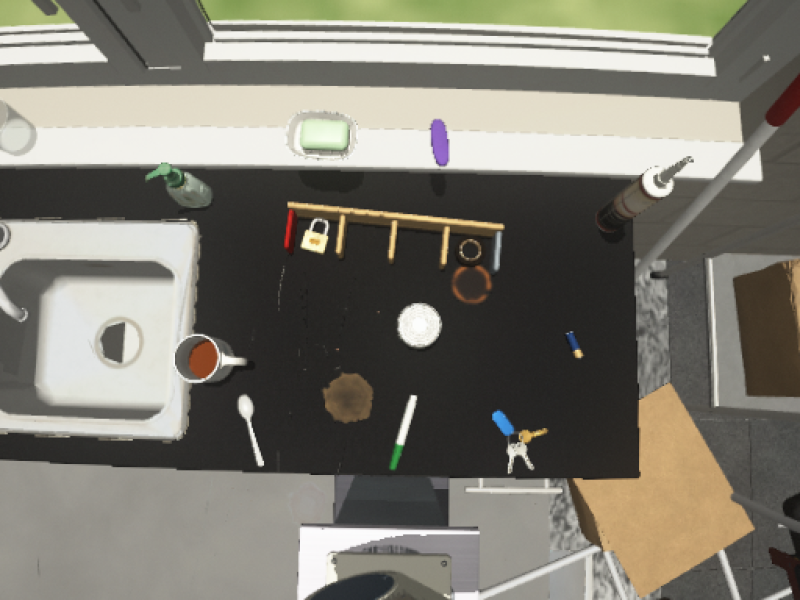

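View pics/scene.png

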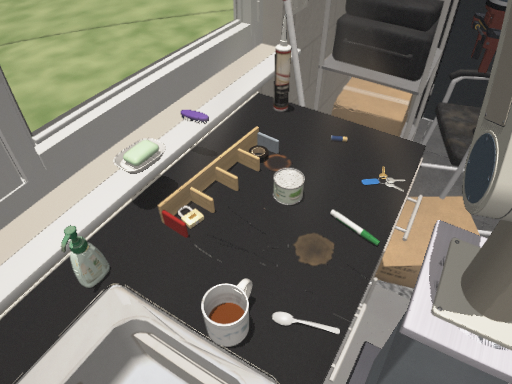

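The top view (800x600) shows the red end at the left (290,230), dividers at about (341,234), (393,240) and (445,247), the grey end at (497,250), and the tin at (419,326). The third gap lies between divider_b and divider_c. I'll enlarge it to measure.

```bash
python3 - <<'E'
import cv2
a=cv2.imread('pics/top.png')[120:240,175:335]
cv2.imwrite('pics/crop.png',cv2.resize(a,None,fx=5,fy=5,interpolation=cv2.INTER_CUBIC))
E
```

```text
(no output)
```

View pics/crop.png

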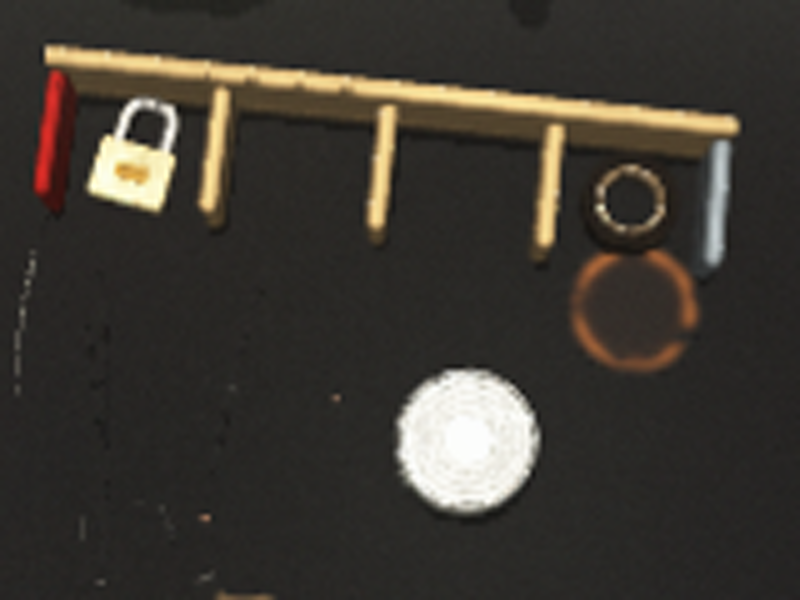

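The crop shows the divider top ends (back/front, crop px): red (60,75)/(47,192), a (221,92)/(207,208), b (388,110)/(376,232), c (555,130)/(543,245), grey (721,143)/(712,262). The tin's top is centred at (468,440) with radius about 71.

```bash
cat > fit.py <<'E'
from h import *
from scipy.optimize import least_squares
d=load('top')
f=lambda x,y,z:px2w(d,175+(x+.5)/5-.5,120+(y+.5)/5-.5,z)
P=[(60,75,47,192),(221,92,207,208),(388,110,376,232),(555,130,543,245),(721,143,712,262)]
W=[];M=[]
for i,p in enumerate(P):
    W+= [f(p[0],p[1],45)[:2],f(p[2],p[3],45)[:2]]; M+=[(31,188-94*i),(-36,188-94*i)]
W=np.array(W);M=np.array(M,float)
def rot(a): return np.array([[np.cos(a),-np.sin(a)],[np.sin(a),np.cos(a)]])
r=least_squares(lambda q:(M@rot(q[2]).T+q[:2]-W).ravel(),[600,0,0])
print('rack',r.x); print(r.fun.reshape(-1,2).round(1))
tc=f(468,440,58); print('tin',tc, 'r',np.linalg.norm(f(468+71,440,58)-tc),np.linalg.norm(f(468,440+73,58)-tc))
R=rot(r.x[2]); o=r.x[:2]
print('tin in rack',(tc[:2]-o)@R)
for n,y in (('red',188),('a',94),('b',0)): print(n,R@[0,y]+o)
print('goal',R@[-7,-47]+o,'entry',R@[-90,-47]+o)
print('backboard',[((f(x,y,60)[:2]-o)@R).round(1) for x,y in((47,66),(738,132))])
print('mug base',px2w(d,203*.64,360*.64,91),'batt',px2w(d,574*.64,345*.64,7))
E
python3 fit.py
```

```text
rack [ 6.61476368e+02  5.54166163e+00 -8.43056507e-02]
[[-0.6  2.1]
 [-0.   4. ]
 [-0.5 -0.6]
 [-0.7 -0.2]
 [-0.1 -0.6]
 [ 2.8  0. ]
 [ 1.3 -0.8]
 [ 0.1 -1.2]
 [-1.6 -1.5]
 [-0.6 -1.2]]
tin [507.42496769 -43.749861    58.        ] r 38.14925875149051 39.13946704545727
tin in rack [-149.35363534  -62.08848246]
red [677.30706181 192.87395763]
a [669.39171475  99.20780963]
b [661.47636768   5.54166163]
goal [650.54355546 -40.70197163] entry [567.83833968 -33.71288858]
backboard [array([ 32. , 190.5]), array([  35.5, -192.8])]
mug base [436.42748296 314.87979309  91.        ] batt [ 480.64389443 -328.24080471    7.        ]
```
Good. Tin in rack y=-62, needs to go to -47, x from -149 to -7.  Clearance 4mm per side. Push with closed fingers? Closed fingertips... pushing a round tin with a narrow finger is unstable; with open fingers, tin contacted between two fingers (88mm opening > 76 diameter: tin would be inside between fingers... bad in gap: fingers wouldn't fit). Set opening ~ 40 mm: two fingers straddle behind the round tin, giving stable cradling push. Fingers have thickness (115-88)/2=13.5mm each. With opening 40: span 67 across < 84 gap OK. Tin at goal protrudes 5 past divider fronts; tin rear at rack x -45; fingers would touch at chord: half-width ~20 → depth 38-32=6 mm; entering just slightly. Divider front at -40, tin centre -7, fingers inner corners at y ±20, x = -7-32 = -39... Finger front face in x: pad 20 wide along tool x. Front at rack x ≈ -39 with outer corner ±33.5: gap half 42. Fine: dividers rounded too.

Careful with the scale: shifts go in units of 25 mm and turns go in units of 0.25 rad. That gives: 0.0955 rad is 0.382.

```bash
cat > st.py <<'E'
from h import *
from scipy.spatial.transform import Rotation as Ro
o=ctrl.get_obs();a=-0.0843;p=o['ee_pos']
R=np.array([[np.cos(a),-np.sin(a)],[np.sin(a),np.cos(a)]])
q=(p[:2]-[661.48,5.54])@R; T=Ro.from_rotvec(o['orientation']).as_matrix()
print('t',round(o['t'],2),'rack xy',q.round(1),'z',p[2].round(1),'F',o['ft_force'].round(1),'w',round(o['width'],1),'yaw err',round(np.arctan2(T[1,0],T[0,0])-a,3),'tz',T[:,2].round(3))
E
python3 jog.py '{"plan": [[0, 0, 0, 0, 0, 0.382], [0, 0, 0, 0, 0, 0.382], [0, 0, 0, 0, 0, 0.382], [0, 0, 0, 0, 0, 0.382], [0, 0, 0, 0, 0, 0]]}' 0
python3 st.py
for i in 1 2; do :; done
python3 jog.py '{"plan": [[0.68, -1.32, 0, 0, 0, 0], [0.68, -1.32, 0, 0, 0, 0], [0.68, -1.32, 0, 0, 0, 0], [0.68, -1.32, 0, 0, 0, 0], [0.68, -1.32, 0, 0, 0, 0]]}'
python3 jog.py '{"plan": [[0.68, -1.32, 0, 0, 0, 0], [0.68, -1.32, 0, 0, 0, 0], [0.68, -1.32, 0, 0, 0, 0], [0.68, -1.32, 0, 0, 0, 0], [0.68, -1.32, 0, 0, 0, 0]]}'
python3 jog.py '{"plan": [[0.68, -1.32, 0, 0, 0, 0], [0.68, -1.32, 0, 0, 0, 0], [0.68, -1.32, 0, 0, 0, 0], [0.68, -1.32, 0, 0, 0, 0], [0.68, -1.32, 0, 0, 0, 0]]}'
python3 jog.py '{"plan": [[0.68, -1.32, 0, 0, 0, 0], [0.68, -1.32, 0, 0, 0, 0], [0.68, -1.32, 0, 0, 0, 0], [0.68, -1.32, 0, 0, 0, 0], [0, 0, 0, 0, 0, 0]]}'
python3 st.py
```

```text
t: 0.52
ee_pos: [183.3, -597.2, 239.2]
orientation: [-3.138, 0.137, 0.0]
ft_force: [-0.1, 0.4, 0.1]
width: 57.6
grasp_force: 0.0
t 0.52 rack xy [-425.7 -640.9] z 239.2 F [-0.1  0.4  0.1] w 57.6 yaw err -0.003 tz [-0.     0.001 -1.   ]
t: 0.93
ee_pos: [282.4, -438.6, 239.5]
orientation: [-3.139, 0.128, 0.0]
ft_force: [0.1, 0.5, 0.0]
width: 24.4
grasp_force: 0.0
t: 1.35
ee_pos: [381.1, -281.2, 239.7]
orientation: [3.139, -0.127, 0.0]
ft_force: [0.4, -0.2, 0.1]
width: 0.8
grasp_force: 0.0
t: 1.77
ee_pos: [479.7, -123.9, 239.7]
orientation: [3.139, -0.127, 0.0]
ft_force: [0.8, -0.0, 0.6]
width: 0.2
grasp_force: 0.0
t: 2.18
ee_pos: [561.0, 4.8, 239.8]
orientation: [-3.138, 0.121, -0.004]
ft_force: [-0.7, -0.3, 0.7]
width: 0.9
grasp_force: 0.0
t 2.18 rack xy [-100.1   -9.2] z 239.8 F [-0.7 -0.3  0.7] w 0.9 yaw err 0.007 tz [ 0.002  0.001 -1.   ]
```

```bash
python3 jog.py '{"plan": [[0.68, -1.32, 0, 0, 0, 0], [0.68, -1.32, 0, 0, 0, 0], [0.68, -1.32, 0, 0, 0, 0], [0.64, -1.32, 0, 0, 0, 0], [0.6, -1.32, 0, 0, 0, 0]]}' >/dev/null
python3 jog.py '{"plan": [[0.56, -1.28, 1.2, 0, 0, 0], [0, 0, 1.4, 0, 0, 0], [0, 0, 1.4, 0, 0, 0], [0, 0, 1.4, 0, 0, 0], [0, 0, 0, 0, 0, 0]]}' 
python3 st.py
```

```text
t: 3.02
ee_pos: [663.5, 184.0, 99.7]
orientation: [3.135, -0.128, -0.02]
ft_force: [-1.0, -0.6, -0.3]
width: 0.5
grasp_force: 0.0
t 3.02 rack xy [-13. 178.] z 99.7 F [-1.  -0.6 -0.3] w 0.5 yaw err 0.003 tz [-0.013 -0.003 -1.   ]
```

```bash
python3 jog.py '{"plan": [[0, 0, 0.2, 0, 0, 0], [0, 0, 0.2, 0, 0, 0], [0, 0, 0, 0, 0, 0]]}' >/dev/null; python3 st.py
```

```text
t 3.27 rack xy [ -7.  179.9] z 99.0 F [-0.4 -0.9 -0.4] w 0.3 yaw err 0.0 tz [ 0.002  0.001 -1.   ]
```

```bash
python3 jog.py '{"plan": [[0.12, -0.32, 0.32, 0, 0, 0], [0, 0, 0.32, 0, 0, 0], [0, 0, 0, 0, 0, 0], [0, 0, 0, 0, 0, 0]]}' >/dev/null; python3 st.py
python3 - <<'E'
from h import *
d=snap('top','t2');e=snap('scene','s2')
a=d['img'][120:240,175:335,::-1];b=cv2.resize(e['img'][100:260,130:310,::-1],None,fx=3.33,fy=3.33)
a=cv2.resize(a,None,fx=3.5,fy=3.5); c=np.zeros((600,800,3),np.uint8)
cv2.imwrite('pics/b2.png',b)
E
```

```text
t 3.6 rack xy [ -5.3 188. ] z 81.3 F [ 0.2 -0.4 -0.7] w 0.7 yaw err 0.001 tz [-0.001 -0.    -1.   ]
```

View pics/b2.png

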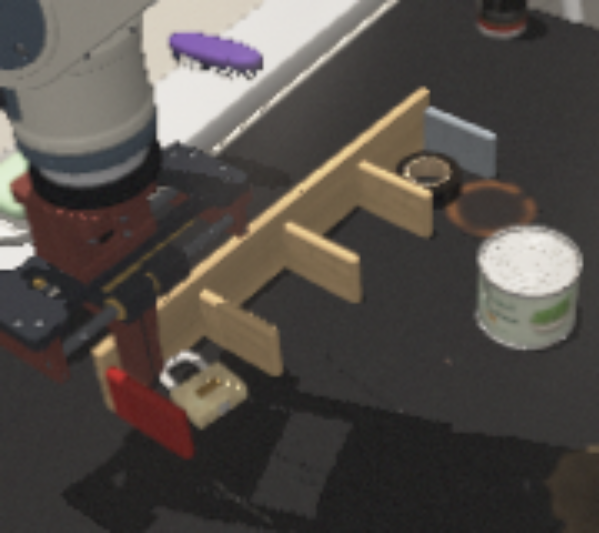

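The view shows the closed fingertips (crop ~145,385) just above the middle of the red panel's top edge (~154,405), which agrees with the computed pose. I'll descend gently.

Scaled: 5 mm is 0.2, 2 mm is 0.08.

```bash
python3 jog.py '{"plan": [[0, 0, 0.28, 0, 0, 0], [0, 0, 0.2, 0, 0, 0], [0, 0, 0.08, 0, 0, 0], [0, 0, 0, 0, 0, 0]]}' >/dev/null; python3 st.py
python3 jog.py '{"plan": [[0, 0, 0.06, 0, 0, 0], [0, 0, 0, 0, 0, 0]]}' >/dev/null; python3 st.py
python3 jog.py '{"plan": [[0, 0, 0.06, 0, 0, 0], [0, 0, 0, 0, 0, 0]]}' >/dev/null; python3 st.py
```

```text
t 4.03 rack xy [ -5.6 187.6] z 66.5 F [ 0.2 -0.3 -0.1] w 0.5 yaw err 0.0 tz [-0.002 -0.    -1.   ]
t 4.2 rack xy [ -5.1 187.9] z 65.8 F [0.5 0.5 0.6] w 0.4 yaw err 0.0 tz [-0. -0. -1.]
t 4.37 rack xy [ -5.  187.9] z 64.4 F [-0.6 -0.3  0.7] w 0.5 yaw err 0.0 tz [-0. -0. -1.]
```

Scaled: 1.5 mm is 0.06.

```bash
python3 jog.py '{"plan": [[0, 0, 0.06, 0, 0, 0], [0, 0, 0, 0, 0, 0]]}' >/dev/null; python3 st.py
python3 jog.py '{"plan": [[0, 0, 0.04, 0, 0, 0], [0, 0, 0, 0, 0, 0]]}' >/dev/null; python3 st.py
```

```text
t 4.53 rack xy [ -5.1 187.9] z 62.9 F [-0.1 -0.5 -0.2] w 0.5 yaw err 0.0 tz [-0. -0. -1.]
t 4.7 rack xy [ -4.9 187.9] z 62.4 F [-0.7 -0.7  1.9] w 0.3 yaw err 0.0 tz [ 0.  0. -1.]
```

```bash
python3 jog.py '{"plan": [[0, 0, 0.028, 0, 0, 0], [0, 0, 0, 0, 0, 0]]}' >/dev/null; python3 st.py
```

```text
t 4.87 rack xy [ -4.9 187.9] z 62.3 F [-2.  -0.5  7.9] w 0.6 yaw err 0.0 tz [ 0.  0. -1.]
```

Contact with red (7.9 N at z=62.3). Next is divider_a.

```bash
python3 jog.py '{"plan": [[0, 0, -0.4, 0, 0, 0], [0, 0, -0.4, 0, 0, 0], [0, 0.96, 0, 0, 0, 0], [0, 1.4, 0, 0, 0, 0], [0, 1.4, 0, 0, 0, 0]]}' >/dev/null
python3 jog.py '{"plan": [[0, 0, 0.32, 0, 0, 0], [0, 0, 0.2, 0, 0, 0], [0, 0, 0.08, 0, 0, 0], [0, 0, 0, 0, 0, 0], [0, 0, 0, 0, 0, 0]]}' >/dev/null; python3 st.py
```

```text
t 5.7 rack xy [-5.  95.2] z 66.3 F [ 0.2  0.2 -0.3] w 0.5 yaw err 0.001 tz [-0.  0. -1.]
```

```bash
python3 jog.py '{"plan": [[0, 0.04, 0.06, 0, 0, 0], [0, 0, 0.06, 0, 0, 0], [0, 0, 0, 0, 0, 0]]}' >/dev/null; python3 st.py
python3 jog.py '{"plan": [[0, 0, 0.056, 0, 0, 0], [0, 0, 0, 0, 0, 0], [0, 0, 0, 0, 0, 0]]}' >/dev/null; python3 st.py
python3 jog.py '{"plan": [[0, 0, 0.024, 0, 0, 0], [0, 0, 0, 0, 0, 0]]}' >/dev/null; python3 st.py
```

```text
t 5.95 rack xy [-5.2 93.4] z 63.1 F [ 0.4 -0.2 -0.6] w 0.1 yaw err 0.001 tz [-0. -0. -1.]
t 6.2 rack xy [-4.9 93.2] z 62.3 F [-1.6  1.9  3.8] w 0.2 yaw err 0.0 tz [ 0.  0. -1.]
t 6.37 rack xy [-4.8 93.2] z 62.2 F [-2.9  2.   8.5] w 0.4 yaw err 0.0 tz [ 0.  0. -1.]
```

Divider_a touched (8.5 N). Now divider_b.

```bash
python3 jog.py '{"plan": [[0, 0, -0.4, 0, 0, 0], [0, 0, -0.4, 0, 0, 0], [0, 0.96, 0, 0, 0, 0], [0, 1.4, 0, 0, 0, 0], [0, 1.36, 0, 0, 0, 0]]}' >/dev/null
python3 jog.py '{"plan": [[0, 0, 0.32, 0, 0, 0], [0, 0, 0.2, 0, 0, 0], [0, 0, 0.12, 0, 0, 0], [0, 0, 0, 0, 0, 0], [0, 0, 0, 0, 0, 0]]}' >/dev/null; python3 st.py
python3 jog.py '{"plan": [[0, 0, 0.06, 0, 0, 0], [0, 0, 0.02, 0, 0, 0], [0, 0, 0, 0, 0, 0]]}' >/dev/null; python3 st.py
python3 jog.py '{"plan": [[0, 0, 0.056, 0, 0, 0], [0, 0, 0, 0, 0, 0], [0, 0, 0, 0, 0, 0]]}' >/dev/null; python3 st.py
python3 jog.py '{"plan": [[0, 0, 0.024, 0, 0, 0], [0, 0, 0, 0, 0, 0]]}' >/dev/null; python3 st.py
```

```text
t 7.2 rack xy [-5.1  1.1] z 65.1 F [-0.3 -0.1  0. ] w 0.3 yaw err 0.001 tz [-0.  0. -1.]
t 7.45 rack xy [-5.   0.5] z 63.3 F [0.  0.5 0.4] w 0.6 yaw err 0.001 tz [ 0.  0. -1.]
t 7.7 rack xy [-4.8  0.2] z 62.3 F [-0.7  2.3  4.8] w 0.4 yaw err 0.0 tz [ 0.001  0.    -1.   ]
t 7.87 rack xy [-4.8  0.2] z 62.2 F [-3.2  2.3  8.1] w 0.5 yaw err -0.0 tz [ 0.001  0.    -1.   ]
```

Divider_b touched. Now I'll lift, open the fingers to 40 mm as a cradle and go behind the tin.

Scaled: -38 mm is -1.52, -20 mm is -0.8.

```bash
python3 jog.py '{"plan": [[0, 0, -0.8, 0, 0, 0], [0, 0, -1.4, 0, 0, 0], [-1.4, 0.4, -0.2, 0, 0, 0], [-1.52, 0.44, 0, 0, 0, 0], [-1.52, 0.44, 0, 0, 0, 0]]}' 40 >/dev/null
python3 jog.py '{"plan": [[-1.52, 0.44, 0, 0, 0, 0], [-1.52, 0.44, 0, 0, 0, 0], [-1.32, 0.32, 0, 0, 0, 0], [0, 0, 0, 0, 0, 0], [0, 0, 0, 0, 0, 0]]}' >/dev/null; python3 st.py
```

```text
t 8.7 rack xy [-226.4  -62.5] z 121.5 F [-0.3  0.5 -0.4] w 40.2 yaw err -0.001 tz [-0.001 -0.    -1.   ]
```

```bash
python3 jog.py '{"plan": [[0, 0, 1.2, 0, 0, 0], [0, 0, 1.2, 0, 0, 0], [0, 0, 0.96, 0, 0, 0], [0, 0, 0.4, 0, 0, 0], [0, 0, 0, 0, 0, 0]]}' >/dev/null
python3 jog.py '{"plan": [[0, 0, 0, 0, 0, 0], [0.32, 0, 0, 0, 0, 0], [0.32, 0, 0, 0, 0, 0], [0, 0, 0, 0, 0, 0]]}' >/dev/null; python3 st.py
python3 - <<'E'
from h import *
d=snap('top','t3');e=snap('scene','s3')
a=cv2.resize(d['img'][120:280,200:340,::-1],(525,600)); b=e['img'][140:260,180:340,::-1]
cv2.imwrite('pics/b3.png',cv2.resize(b,(800,600)))
E
```

```text
t 9.45 rack xy [-205.2  -62.2] z 28.7 F [ 0.7  0.2 -0. ] w 40.3 yaw err 0.0 tz [ 0.005 -0.001 -1.   ]
```

View pics/b3.png

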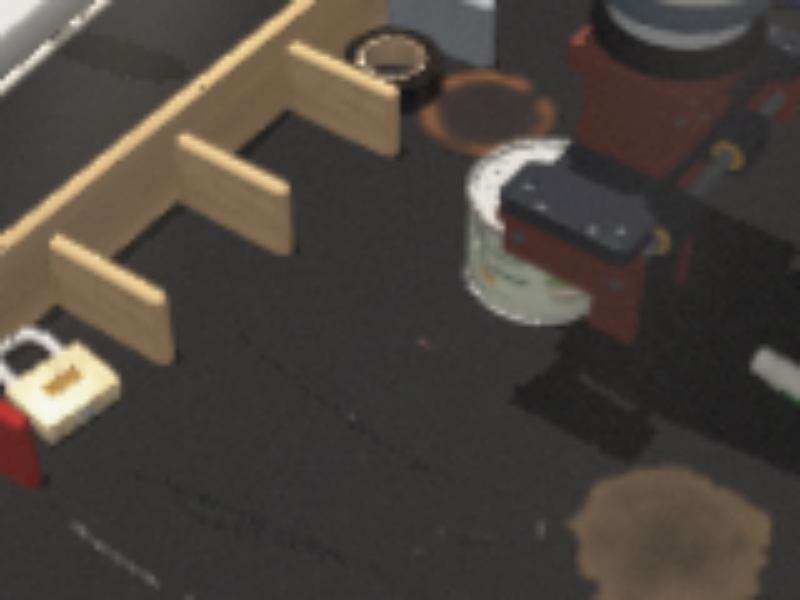

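The fingertips stand low and centred just behind the tin (~600,290 in the crop), and the path to the gap is clear. I'll push diagonally first to line up with the gap.

```bash
python3 jog.py '{"plan": [[0.2, 0, 0, 0, 0, 0], [0.2, 0, 0, 0, 0, 0], [0.16, 0, 0, 0, 0, 0], [0.12, 0, 0, 0, 0, 0], [0.12, 0, 0, 0, 0, 0]]}' >/dev/null; python3 st.py
python3 jog.py '{"plan": [[0.2, -0.04, 0, 0, 0, 0], [0.2, -0.04, 0, 0, 0, 0], [0.2, -0.04, 0, 0, 0, 0], [0.2, -0.04, 0, 0, 0, 0], [0.2, -0.04, 0, 0, 0, 0]]}' >/dev/null; python3 st.py
python3 jog.py '{"plan": [[0.2, -0.08, 0, 0, 0, 0], [0.2, -0.08, 0, 0, 0, 0], [0.2, -0.08, 0, 0, 0, 0], [0.2, -0.08, 0, 0, 0, 0], [0.2, -0.08, 0, 0, 0, 0]]}' >/dev/null; python3 st.py
python3 jog.py '{"plan": [[0.16, 0, 0, 0, 0, 0], [0.12, 0, 0, 0, 0, 0], [0, 0, 0, 0, 0, 0]]}' >/dev/null; python3 st.py
python3 - <<'E'
from h import *
d=snap('top','t4');e=snap('scene','s4')
cv2.imwrite('pics/b4.png',cv2.resize(e['img'][140:230,200:320,::-1],(800,600)))
E
```

```text
t 9.97 rack xy [-189.8  -62. ] z 27.2 F [-5.   1.3  2.9] w 40.1 yaw err 0.0 tz [-0.002  0.    -1.   ]
t 10.38 rack xy [-163.3  -57. ] z 27.2 F [-0.3 -0.9 -0.2] w 39.9 yaw err 0.0 tz [ 0. -0. -1.]
t 10.8 rack xy [-138.4  -46.9] z 27.3 F [-1.7 -1.  -1. ] w 40.0 yaw err 0.0 tz [ 0.  0. -1.]
t 11.05 rack xy [-131.   -47.1] z 27.4 F [ 0.1 -0.2 -0.1] w 40.2 yaw err 0.0 tz [ 0.001 -0.    -1.   ]
```

View pics/b4.png

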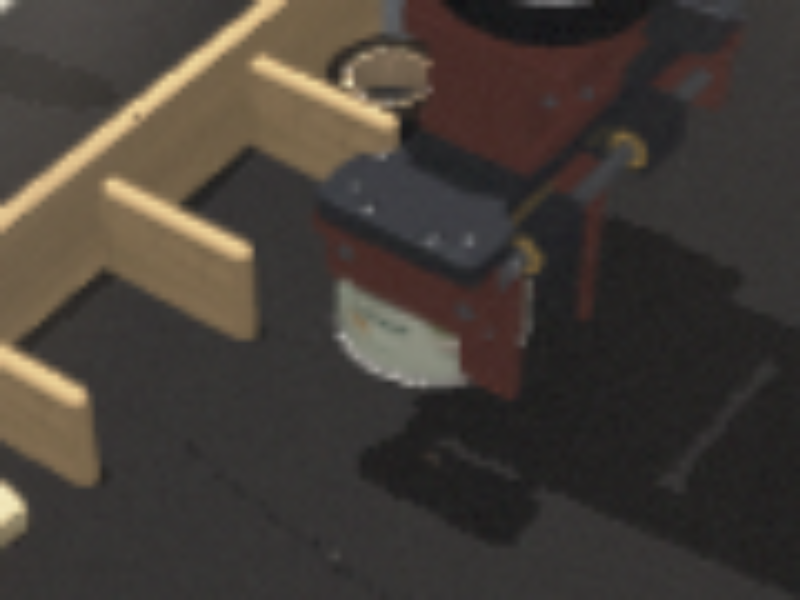

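The tin stands upright in the cradle; its left silhouette is at about (335,320) and its lower edge at about (420,387). I'll compare that with the expected outline.

```bash
python3 - <<'E'
from h import *
d=load('s4');a=-.0843;R=np.array([[np.cos(a),-np.sin(a)],[np.sin(a),np.cos(a)]])
s=800/120
for c in((-89,-47),(-85,-47),(-89,-52),(-85,-52)):
    P=[]
    for t in np.linspace(0,6.28,120):
        q=R@(np.array(c)+38*np.array([np.cos(t),np.sin(t)]))+[661.48,5.54]
        P.append((w2px(d,[q[0],q[1],0])-[200,140])*s+s/2)
    P=np.array(P);print(c,'left',P[P[:,0].argmin()].round(),'bottom',P[P[:,1].argmax()].round())
    # fiducial check
for n,q in(('divb front base',(-40,0,0)),('divb top front',(-36,0,45))):
    w=R@np.array(q[:2])+[661.48,5.54];print(n,(w2px(d,[*w,q[2]])-[200,140])*s+s/2)
E
```

```text
(-89, -47) left [334. 317.] bottom [436. 386.]
(-85, -47) left [326. 313.] bottom [427. 382.]
(-89, -52) left [342. 310.] bottom [443. 379.]
(-85, -52) left [334. 306.] bottom [435. 374.]
divb front base [258.51285684 333.66707442]
divb top front [245.78085577 243.43338162]
```

The outline matches (-89,-47) and the divider projection agrees too, so I'll push straight in.

Scaled: 5 mm is 0.2.

```bash
python3 jog.py '{"plan": [[0.2, 0, 0, 0, 0, 0], [0.2, 0, 0, 0, 0, 0], [0.2, 0, 0, 0, 0, 0], [0.2, 0, 0, 0, 0, 0], [0.2, 0, 0, 0, 0, 0]]}' >/dev/null; python3 st.py
python3 jog.py '{"plan": [[0.2, 0, 0, 0, 0, 0], [0.2, 0, 0, 0, 0, 0], [0.2, 0, 0, 0, 0, 0], [0.2, 0, 0, 0, 0, 0], [0.2, 0, 0, 0, 0, 0]]}' >/dev/null; python3 st.py
python3 jog.py '{"plan": [[0.2, 0, 0, 0, 0, 0], [0.16, 0, 0, 0, 0, 0], [0.16, 0, 0, 0, 0, 0], [0.12, 0, 0, 0, 0, 0], [0.12, 0, 0, 0, 0, 0]]}' >/dev/null; python3 st.py
```

```text
t 11.57 rack xy [-106.4  -47.2] z 27.3 F [-1.4  0.  -0.3] w 39.8 yaw err 0.0 tz [ 0.  0. -1.]
t 11.98 rack xy [-81.5 -47.1] z 27.3 F [-2.7 -0.4  0.1] w 39.9 yaw err 0.0 tz [-0.  0. -1.]
t 12.4 rack xy [-62.8 -47.1] z 27.3 F [-2.9  1.5  0.6] w 40.0 yaw err 0.0 tz [-0.  0. -1.]
```

Scaled: 2 mm is 0.08.

```bash
python3 jog.py '{"plan": [[0.08, 0, 0, 0, 0, 0], [0.08, 0, 0, 0, 0, 0], [0.08, 0, 0, 0, 0, 0], [0.08, 0, 0, 0, 0, 0], [0, 0, 0, 0, 0, 0]]}' >/dev/null; python3 st.py
python3 jog.py '{"plan": [[0.06, 0, 0, 0, 0, 0], [0.06, 0, 0, 0, 0, 0], [0, 0, 0, 0, 0, 0]]}' >/dev/null; python3 st.py
```

```text
t 12.82 rack xy [-54.4 -47.1] z 27.4 F [-0.7 -0.1 -0.6] w 39.9 yaw err 0.0 tz [ 0.001 -0.    -1.   ]
t 13.07 rack xy [-51.6 -47.1] z 27.4 F [-2.  -0.6 -0.9] w 39.9 yaw err 0.0 tz [ 0. -0. -1.]
```

Scaled: 1 mm is 0.04.

```bash
python3 jog.py '{"plan": [[0.04, 0, 0, 0, 0, 0], [0.04, 0, 0, 0, 0, 0], [0, 0, 0, 0, 0, 0]]}' >/dev/null; python3 st.py
python3 jog.py '{"plan": [[0.04, 0, 0, 0, 0, 0], [0, 0, 0, 0, 0, 0]]}' >/dev/null; python3 st.py
python3 jog.py '{"plan": [[0.032, 0, 0, 0, 0, 0], [0, 0, 0, 0, 0, 0]]}' >/dev/null; python3 st.py
```

```text
t 13.32 rack xy [-49.7 -47.1] z 27.3 F [-0.7  0.2 -0.8] w 40.2 yaw err 0.0 tz [ 0. -0. -1.]
t 13.48 rack xy [-48.8 -47.1] z 27.3 F [-2.1 -0.9 -0.5] w 39.7 yaw err 0.0 tz [ 0. -0. -1.]
t 13.65 rack xy [-48.  -47.1] z 27.4 F [-2.2  0.5 -0.7] w 39.8 yaw err 0.0 tz [ 0. -0. -1.]
```

```bash
python3 jog.py '{"plan": [[0.032, 0, 0, 0, 0, 0], [0, 0, 0, 0, 0, 0]]}' >/dev/null; python3 st.py
python3 jog.py '{"plan": [[0.032, 0, 0, 0, 0, 0], [0, 0, 0, 0, 0, 0]]}' >/dev/null; python3 st.py
```

```text
t 13.82 rack xy [-47.3 -47.1] z 27.3 F [-2.3  0.1  0.1] w 40.1 yaw err 0.0 tz [ 0. -0. -1.]
t 13.98 rack xy [-46.6 -47.1] z 27.3 F [-2.1  0.5  1.2] w 39.9 yaw err 0.0 tz [-0.  0. -1.]
```

Scaled: 0.8 mm is 0.032.

```bash
python3 jog.py '{"plan": [[0.032, 0, 0, 0, 0, 0], [0, 0, 0, 0, 0, 0]]}' >/dev/null; python3 st.py
python3 jog.py '{"plan": [[0.032, 0, 0, 0, 0, 0], [0, 0, 0, 0, 0, 0]]}' >/dev/null; python3 st.py
python3 jog.py '{"plan": [[0.028, 0, 0, 0, 0, 0], [0, 0, 0, 0, 0, 0]]}' >/dev/null; python3 st.py
```

```text
t 14.15 rack xy [-46.5 -47.1] z 27.3 F [-5.  0.  3.] w 40.1 yaw err 0.0 tz [-0.002  0.    -1.   ]
t 14.32 rack xy [-46.5 -47.1] z 27.2 F [-7.9  1.   4.7] w 40.2 yaw err 0.0 tz [-0.003  0.    -1.   ]
t 14.48 rack xy [-46.4 -47.1] z 27.1 F [-9.1  0.4  7. ] w 39.8 yaw err 0.0 tz [-0.005  0.    -1.   ]
```

The force climbs with no further travel, so the tin is against the back board. I'll back straight off and look.

```bash
python3 jog.py '{"plan": [[-0.08, 0, 0, 0, 0, 0], [-0.2, 0, 0, 0, 0, 0], [-0.4, 0, 0, 0, 0, 0], [-0.8, 0, 0, 0, 0, 0], [-1.2, 0, 0, 0, 0, 0]]}' >/dev/null
python3 jog.py '{"plan": [[-1.4, 0, 0, 0, 0, 0], [-1.4, 0, -0.4, 0, 0, 0], [-0.8, 0, -1.4, 0, 0, 0], [0, 0, -1.4, 0, 0, 0], [0, 0, 0, 0, 0, 0]]}' >/dev/null; python3 st.py
python3 - <<'E'
from h import *
d=snap('top','t5');e=snap('scene','s5')
t=cv2.resize(d['img'][120:240,175:335,::-1],(800,600),interpolation=3);s=cv2.resize(e['img'][100:220,150:310,::-1],(800,600),interpolation=3)
cv2.imwrite('pics/t5c.png',t);cv2.imwrite('pics/s5c.png',s)
E
```

```text
t 15.32 rack xy [-199.8  -47.1] z 111.9 F [ 1.8 -0.4  1.5] w 40.2 yaw err 0.0 tz [ 0.008 -0.001 -1.   ]
```

View pics/t5c.png

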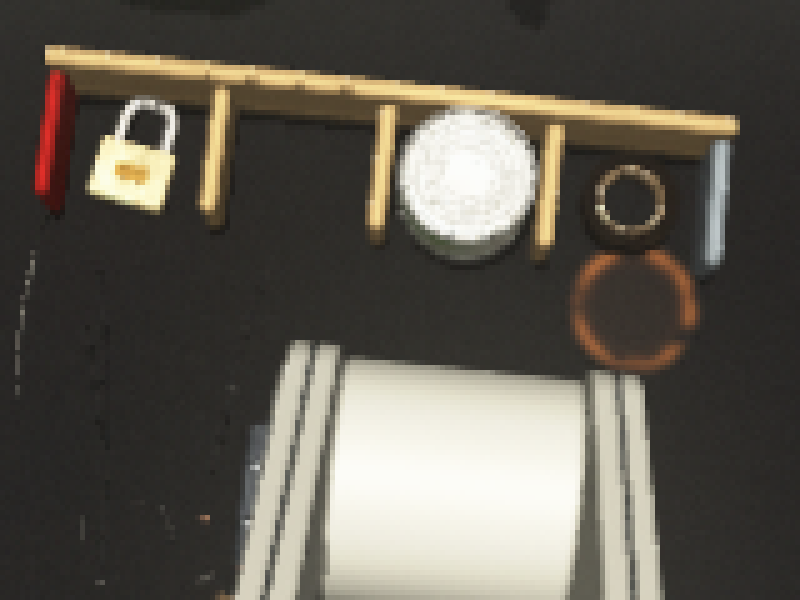

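View pics/s5c.png

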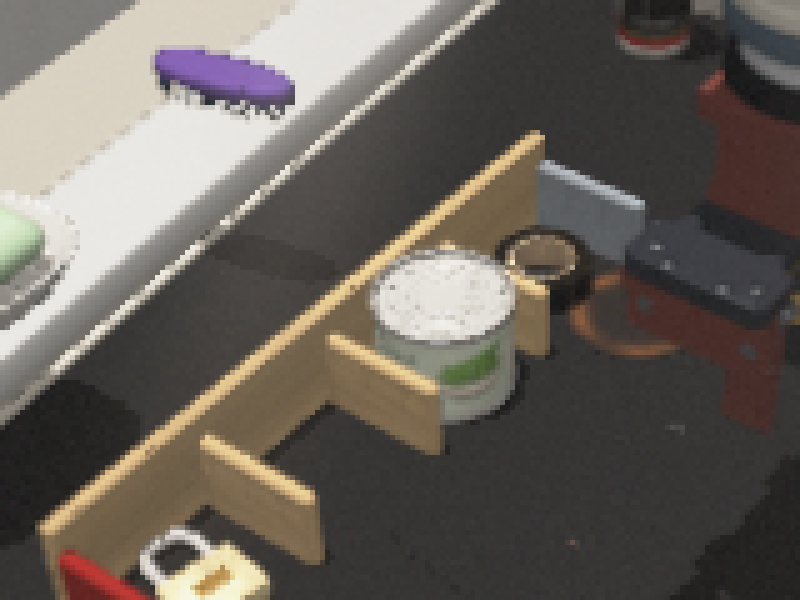

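The tin stands upright at (467,175) in the third gap, with its rim against the back board. The padlock and tape haven't moved, and the gripper is clear. Handing in.

```bash
python3 jog.py '{"plan": [[0, 0, 0, 0, 0, 0], [0, 0, 0, 0, 0, 0], [0, 0, 0, 0, 0, 0]]}'; python3 -c "
from workcell import ctrl
print(ctrl.close_job())"
```

```text
t: 15.67
ee_pos: [456.4, -24.5, 106.2]
orientation: [-3.139, 0.132, 0.003]
ft_force: [-0.8, -0.6, -0.9]
width: 39.9
grasp_force: 0.0
the job is handed in; nothing more can be done
None
```

I touched the red end, divider_a and divider_b in that order, then pushed the tin upright into the third gap until it stopped against the back board, and handed the job in at about 15.7 s; the padlock and tape had not moved in the last pictures, and the arm never went near the mug or battery.

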